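Slide the optics window carrier along the rail into its corner pocket

ROBOT

A 6-joint arm with a two-finger parallel gripper is mounted at the origin on the work surface. World frame = base frame: x ahead of the robot, y to its left, z up, the work surface at z = 0. Lengths are in m, angles in rad, forces in N, time in s.
With the tool pointing down it reaches from about 0.375 to 0.75 m from the base axis. Payload 9 kg.
Tool frame: the origin (TCP) lies midway between the tips of the shut fingers; the grasp point (between the pads) lies 19 mm behind it; z points along the fingers, y is the line along which they close (so a half turn about z gives the same grasp; the last joint's range is limited). The gripper opens to 85 mm and grips with 20 to 120 N. Pads are 22 mm wide; open, the fingers measure 114 mm over their backs; the gripper's body (76 mm by 85 mm) begins 54 mm behind the grasp point. The pads swing forward as they close: fully open they stand 13 mm farther back than shut.
Start: joints at [-1.504, 0.104, 0.097, 1.564, 0, 1.353], TCP at [0.169, -0.576, 0.231] pointing down, gripper open.
Joint ranges: [-2.99, 2.99], [-0.84, 1.86], [-1.1, 1.16], [-1.84, 2.11], [-1.51, 1.56], [-3.14, 3.14]. Speed limits (rad/s): [2.22, 2.22, 2.57, 3.14, 3.14, 3.14].

INTERFACE

Orientations are given as a 3x3 rotation matrix whose columns are the frame's x, y, z axes.
In Python, from rig import * gives the robot as it stands. The module is installed in compiled form; this text tells all that it offers.
- The arm moves only by the shell command python3 -m inch 'ROWS'. ROWS is JSON, a list of rows, each a list of 7 numbers: the turn, a rotation vector about the tool's x, y, z scaled (see below), then the shift along the tool's x, y, z scaled (see below), then the opening, from 0 (shut) to 1 (fully open). A call has 1 to 20 rows; each row is the pose to reach, as a shift and turn from the pose commanded when the call began, along the tool's axes at that moment, turning the shorter way round; what a row does not reach only later rows make up. The controller multiplies each number of a shift by 0.4 m and each number of a turn by 180 degrees. A row lasts 1/12 s, in which the tool goes at most 41.7 mm and 7.16 degrees, less where a joint would pass 70% of its speed; a pose out of reach is approached as far as the arm can. A call with a number of a shift or a turn outside -1 to 1 is refused whole. A call with a gripper value outside its range is refused whole. The fingers move at their own pace and stop on an object; the grip force is fixed at half the most. Time passes only in rows, so rows that repeat a pose let the fingers close. It gives the time, the measured TCP pose, the force, the opening and the grip force at its end, in the units of the state.
- state(): the state, without advancing time (a new reading comes with each control period).
- capture(name): name is "side" or "top"; returns (picture, depth): 420x560x3 uint8, blue, green, red; 420x560 float32, m along the optical axis (not along the pixel's ray), 0 where there is no reading.
- camera_model(name): a dict with "K" (3x3 intrinsics, pixels), "view" (4x4, takes a point from world to camera coordinates). Camera axes: x right, y down, z forward; pixel columns grow to the right and rows downward; lengths in m; the calibration is good to about 2 mm. A picture is of the moment at which its call begins. camera_model takes no time and is no camera call.
- close_job(): hands the job in; it is judged then, once.
The state is a dict: "time_s": time; "joint_positions": joint angles; "qvel": joint speeds; "effort": joint torques, N m; "position": TCP position; "eef_rot": TCP orientation; "force": force on the tool from outside, world axes, zero at the start; "torque": the same for the moment, N m; "width": finger opening in m; "gripper_force": force on a finger pad.
Only numpy, scipy, OpenCV 4.12 (cv2) and the standard library are available. Lean on these libraries where they do the work, as an engineer would, in place of code of your own. Each camera call takes 0.05 s, during which the arm holds its last target. There are 200 camera calls.

TASK

Without picking it up, push the orange window carrier flat against the long rail of the loading plate with your fingertips, somewhere out in the open stretch between the two pockets. Then slide it along the rail into the free corner pocket (green floor) until it is fully home, flush against both the rail and the end stop, and let go of it. Leave the dark carrier in the other pocket and everything else on the bench where it is.

Things in the scene. Friction and masses are not known exactly. Their poses are not given: they have to be found in the camera images.
- station: Fixed aluminium plate, x -90..70, y -185..185 mm in its frame; origin on the bench below it, top at z 12 mm. Dark steel walls rise to z 28 mm: the long rail, along y, its working face at x = 50 mm looking to -x; at each end a stop with its face at |y| = 170 mm, from the rail to x = -8 mm; and a lip (x -8..2 mm) from each stop inwards to |y| = 139 mm, making two pockets with 48 mm wide mouths.
- seat: Flat green floor marking, 44 mm (x) by 56 mm (y), in the free pocket; no obstacle. Origin at its centre on the plate's top, axes parallel to the plate's. It is at either end: x = 27.5 mm, y = +141.5 or -141.5 mm in the plate's frame. A carrier fully home has its origin within about 0.5 mm of this; half of its length then still sticks out beyond the lip.
- carrier: Orange loose block, 44 mm (x) by 56 mm (y) by 18 mm high, about 0.1 kg, with a flat round glass window on top (2 mm proud, no obstacle). Lies flat on the plate, off the rail, its long side within about 0.45 rad of the rail's direction. Origin at the centre of its underside: 22 mm from the rail's face when against it, 28 mm from the end stop when home.
- spare: Dark carrier of the same size and shape, already home in the other pocket; loose, origin at the centre of its underside. To be left alone.
- vial_a: Bystander: amber sample vial with blue cap, 26 mm wide, 45 high. Loose, stands on the bench beyond or beside the plate; origin at the centre of its underside. To be left alone.
- vial_b: Bystander: amber sample vial with white cap, 26 mm wide, 45 high. Loose, stands on the bench beyond or beside the plate; origin at the centre of its underside. To be left alone.
- beaker: Bystander: empty glass beaker, 70 mm wide, 90 high. Loose, stands on the bench beyond or beside the plate; origin at the centre of its underside. To be left alone.
- dish: Bystander: shallow white dish, 90 mm wide, 16 high. Loose, stands on the bench beyond or beside the plate; origin at the centre of its underside. To be left alone.
- scoop: Bystander: slim sample scoop lying flat, blue handle and steel blade, 176 mm long, 6 high. Loose, stands on the bench beyond or beside the plate; origin at the centre of its underside. To be left alone.
- spacer: Bystander: brass spacer ring, 44 mm wide, 8 high. Loose, stands on the bench beyond or beside the plate; origin at the centre of its underside. To be left alone.
There are look-alikes about, which are no part of the job. Of the things that look like the carrier, the middle-sized one is meant.

How it is judged:
On the way:
1. the orange carrier lies flat against the rail (within 2.5 mm and 0.06 rad), between the pockets (at least 35 mm short of home) (x of carrier in the frame of seat above -0.0025 m and angle between the x axis of carrier and the x axis of station, either way round below 0.06 rad and horizontal distance between carrier and seat between 0.035 and 0.2 m), for 0.1 s.
At the end, for the whole second after the job is handed in: The orange carrier lies flat and at rest on the plate in the green pocket, within 2.5 mm of home along and across the rail and within 0.06 rad of square; the dark carrier has moved less than 4 mm and the other things less than 20 mm (x of carrier in the frame of seat between -0.0025 and 0.0025 m and angle between the x axis of carrier and the x axis of station, either way round below 0.06 rad and y of carrier in the frame of seat between -0.0025 and 0.0025 m and z of carrier in the frame of station below 0.014 m and angle between carrier's own z axis and vertical below 0.04 rad and linear speed of carrier below 0.01 m/s and distance of spare from where it was at the start of the episode below 0.004 m and distance of each of vial_a, vial_b, beaker, dish, scoop, spacer from where it was at the start of the episode below 0.02 m); the robot touches nothing.
It fails at once if the orange carrier is lifted more than 6 mm off the plate or tipped by more than 0.2 rad (z of carrier in the frame of station above 0.018 m or angle between carrier's own z axis and vertical above 0.2 rad).
It fails at once if the dark carrier is moved by 4 mm or more (distance of spare from where it was at the start of the episode above 0.004 m).
It fails at once if a bystander is moved by 20 mm or more (distance of any of vial_a, vial_b, beaker, dish, scoop, spacer from where it was at the start of the episode above 0.02 m).
It also fails if it takes over 48 s, if anything falls off the work surface, if the arm or the gripper's body presses on something with over 40 N, if the wrist force passes 120 N, or if a joint passes its speed limit or range.

## Working session

There is one attempt and no reset: what is moved stays moved. The work goes in short steps, Python scripts to look and compute and a shell command to move; the robot and the scene stay as the last step left them, time stands still between calls to the robot, and variables do not carry over. Pictures are saved under pics/ and viewed, at most 10 in all, crops included, and the job is handed in when it is done.

```bash
mkdir -p pics; python3 - <<'E'
from rig import *
import cv2,numpy as np
for n in("top","side"):
    p,d=capture(n);cv2.imwrite(f"pics/{n}0.png",p);np.save(f"{n}0.npy",d)
    m=camera_model(n);print(n,m["K"],m["view"])
s=state();print(s["position"],s["eef_rot"],s["force"],s["time_s"])
E
```

```text
top [[401.2910373    0.         283.50646881]
 [  0.         401.2910373  215.44225063]
 [  0.           0.           1.        ]] [[-0.00818628 -0.99987426 -0.0135813   0.04428109]
 [-0.98506332  0.01039964 -0.17187816  0.57717805]
 [ 0.17199779  0.0119714  -0.98502459  0.71268804]
 [ 0.          0.          0.          1.        ]]
side [[399.11956344   0.         286.45315147]
 [  0.         399.11956344 210.20574221]
 [  0.           0.           1.        ]] [[-0.9896605  -0.14290371 -0.01227312  0.56038098]
 [-0.09459154  0.71460721 -0.69310099  0.07424764]
 [ 0.10781716 -0.68477373 -0.72073601  0.78660283]
 [ 0.          0.          0.          1.        ]]
[ 0.16858392 -0.57553454  0.23061748] [[ 9.59716635e-01  2.80969708e-01 -5.19280221e-05]
 [ 2.80969575e-01 -9.59715964e-01  1.16912285e-03]
 [ 2.78651953e-04 -1.13661684e-03 -9.99999315e-01]] [ 0.46086622 -0.13723292 -0.13913753] 0.1
```

View pics/top0.png

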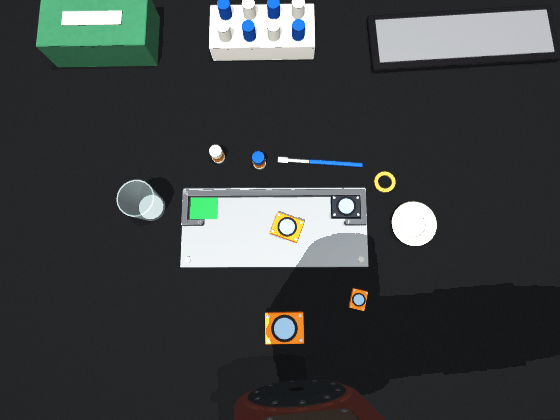

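View pics/side0.png

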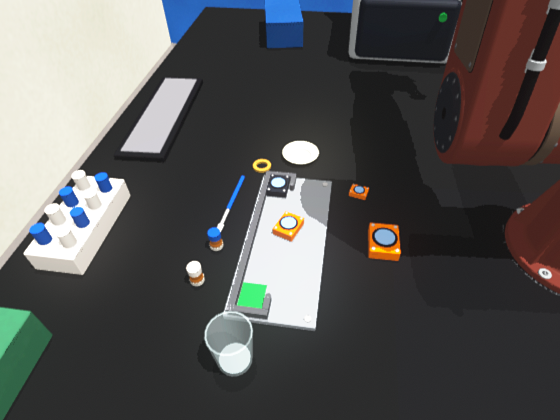

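The top picture shows the plate at (181–368, 188–267), with the rail on its far side. The green seat is at (204,208) and the dark spare at (346,206). There are three orange blocks: large at (284,328), small at (359,300) and middle-sized at (287,227). The one on the plate at (287,227) fits as both middle-sized and on the plate, so I'll measure it and check it in a crop.

```bash
cat > h.py <<'E'
from rig import *
import cv2,numpy as np
def ray(n,uv,z):
    m=camera_model(n);K=m["K"];V=np.array(m["view"]);R=V[:3,:3];t=V[:3,3]
    uv=np.atleast_2d(np.asarray(uv,float));c=-R.T@t
    d=np.c_[uv,np.ones(len(uv))]@np.linalg.inv(K).T@R
    return c+d*((z-c[2])/d[:,2])[:,None]
def mask(p,kind):
    h=cv2.cvtColor(p,cv2.COLOR_BGR2HSV)
    lo,hi={"orange":((5,150,110),(25,255,255)),"green":((50,150,80),(75,255,255))}[kind]
    return cv2.inRange(h,lo,hi)
def blobs(n,p,kind,z,box):
    """minAreaRect in world plane z of blobs whose centroid is in box (u0,v0,u1,v1)"""
    m=mask(p,kind);out=[]
    for c in cv2.findContours(m,cv2.RETR_EXTERNAL,cv2.CHAIN_APPROX_NONE)[0]:
        if cv2.contourArea(c)<60: continue
        u=c[:,0].mean(0)
        if not(box[0]<u[0]<box[2] and box[1]<u[1]<box[3]): continue
        w=ray(n,c[:,0],z)[:,:2]
        r=cv2.minAreaRect((w*1000).astype(np.float32))
        out.append((u.round(),np.round(r[0],1),np.round(r[1],1),round(r[2],1)))
    return out
E
python3 - <<'E'
from h import *
for n in("top","side"):
    p=cv2.imread(f"pics/{n}0.png")
    print(n,"orange",blobs(n,p,"orange",.03,(0,0,560,420)))
    print("green",blobs(n,p,"green",.012,(170,180,300,320)))
p=cv2.imread("pics/top0.png")
h=cv2.cvtColor(p,cv2.COLOR_BGR2HSV)
print("plate corners z12 (near L,R at ~ (181,267),(368,266))",ray("top",[[181,267],[368,266.5]],.012).round(4))
print("rail top far corners",ray("top",[[183,188.5],[366,187.5]],.028).round(4))
cv2.imwrite("pics/c0.png",cv2.resize(p[175:345,170:400],None,fx=3.3,fy=3.3,interpolation=cv2.INTER_CUBIC))
E
```

```text
top orange [(array([281., 326.]), array([368.6,  39.9]), array([71.2, 57.7]), 89.6), (array([358., 299.]), array([420. , -99.3]), array([30.4, 37. ]), 76.1)]
green [(array([203., 208.]), array([601.2, 200.5]), array([54.7, 41. ]), 89.4)]
side orange [(array([384., 240.]), array([369.2,  55.2]), array([59.7, 90.7]), 0.4), (array([288., 226.]), array([556.5,  41. ]), array([64. , 47.3]), 70.3), (array([359., 191.]), array([420.1, -77. ]), array([42.3, 39.1]), 76.4), (array([262., 165.]), array([ 644.6, -138.5]), array([25.9, 25.4]), 7.4)]
green [(array([252., 295.]), array([599.9, 196.6]), array([46. , 42.6]), 89.5)]
plate corners z12 (near L,R at ~ (181,267),(368,266)) [[ 0.4837  0.2412  0.012 ]
 [ 0.4815 -0.1245  0.012 ]]
rail top far corners [[ 0.6379  0.2385  0.028 ]
 [ 0.6358 -0.1243  0.028 ]]
```

View pics/c0.png

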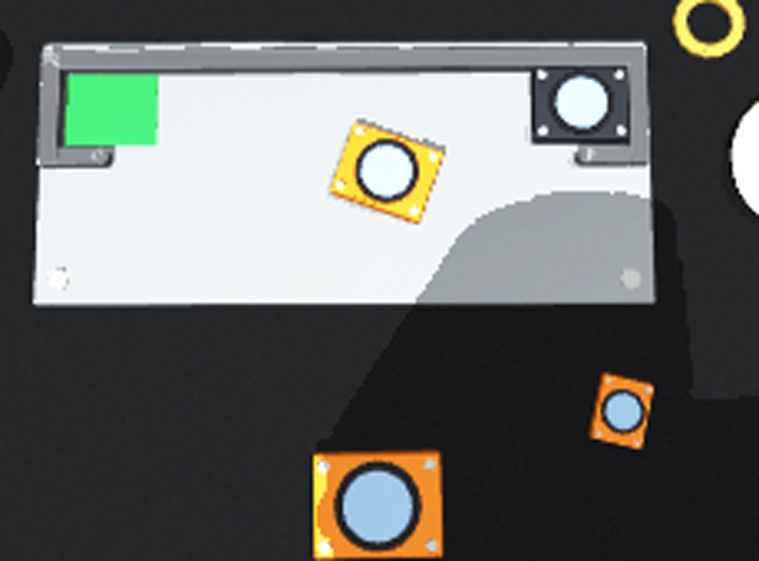

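The crop confirms it: the yellow-lit orange block with the window, lying turned on the plate, is the middle-sized one. The other two lie on the bench. I'll now widen the mask and work out the poses in the plate's frame.

```bash
sed -i 's/(25,255,255)/(32,255,255)/' h.py; cat >> h.py <<'E'
def edges():
    p,d=capture("top");return p
YAW=-0.006; O=np.array([.573,.0587])
Rz=np.array([[np.cos(YAW),-np.sin(YAW)],[np.sin(YAW),np.cos(YAW)]])
def st(w): return (np.atleast_2d(w)[:,:2]-O)@Rz   # world->station
def todo(goal_xyz,yaw=YAW,unit=True):
    """rows numbers from measured pose to goal with tool down, tool x at yaw"""
    s=state();R=np.array(s["eef_rot"]);p=np.array(s["position"])
    G=np.array([[np.cos(yaw),np.sin(yaw),0],[np.sin(yaw),-np.cos(yaw),0],[0,0,-1]])
    from scipy.spatial.transform import Rotation as Ro
    return np.round(np.r_[Ro.from_matrix(R.T@G).as_rotvec()/np.pi,R.T@(np.array(goal_xyz)-p)/.4],4)
E
python3 - <<'E'
from h import *
p=cv2.imread("pics/top0.png")
print(blobs("top",p,"orange",.030,(180,180,370,270)))
# rail working edge (z .028) and spare edges by brightness profile
g=cv2.cvtColor(p,cv2.COLOR_BGR2GRAY)
for u in(230,260,310): print(u,g[186:202,u])
print("spare row",g[206,326:370]); print("stop L",g[200,178:195]); print("spare col",g[190:224,337])
d=np.load("top0.npy")
c=np.array([[287,227]]);print("window depth pt")
m=camera_model("top");
for (u,v) in((287,227),(230,240),(275,190)):
    q=np.linalg.inv(m["K"])@[u,v,1]*d[v,u];V=m["view"];print(V[:3,:3].T@(q-V[:3,3]))
for z,uv in((.028,[[230,196],[310,196]]),): print(ray("top",uv,z))
print(todo([.49,.045,.12]))
E
```

```text
[(array([287., 227.]), array([558.5,  33.1]), array([56.4, 44.7]), 70.7)]
230 [ 38  54 175 148 149 143 141 141 143 141  74 154 240 239 240 240]
260 [ 39  69 228 120 160 146 143 144 143 117  84 215 240 240 240 240]
310 [ 40  77 239 107 152 146 146 144 141  66  86 218 241 242 241 242]
spare row [243 243 243 243 218  26  73  79  77  76  52  51 180 249 249 249 250 249
 249 249 249 249 250 249 249 249 249 249  56  50  73  73  75  77  48 144
 147 146 145 148  87  41  40  40]
stop L [ 39  38  39  39 206 142 144 141 143 146  49  51 120 178 178 179 179]
spare col [147 146 144 147 147  44  73  74  71  73  71  52  51  49  50  48  51  49
  48  37  66  76  80  80  79  81  81  35  97 244 244 244 244 244]
window depth pt
[0.5579543  0.03251403 0.03201391]
[0.5358106  0.14548238 0.01364727]
[0.63248303 0.05553135 0.02920726]
[[ 0.62161159  0.14466629  0.028     ]
 [ 0.61983435 -0.01343417  0.028     ]]
[-4.0000e-04 -0.0000e+00  9.2600e-02  1.2070e+00 -1.2628e+00  2.7830e-01]
```

Carrier: (0.5585, 0.0331), 56.4 x 44.7 mm, window at z 0.032, all matching the given sizes. The rail face is at x ≈ 0.6225. I'll set off with the fingers about a third open, so the two fingertips work as a flat bar.

```bash
python3 -m inch '[[0,0,0.03,0.1,-0.1,0,0.35],[0,0,0.06,0.2,-0.2,0,0.35],[0,0,0.0925,0.3,-0.3,0,0.35],[0,0,0.0925,0.4,-0.4,0,0.35],[0,0,0.0925,0.5,-0.5,0,0.35],[0,0,0.0925,0.6,-0.6,0,0.35],[0,0,0.0925,0.7,-0.7,0.03,0.35],[0,0,0.0925,0.8,-0.8,0.06,0.35],[0,0,0.0925,0.9,-0.9,0.1,0.35],[0,0,0.0925,0.95,-0.95,0.1,0.35],[0,0,0.0925,0.95,-0.95,0.1,0.35],[0,0,0.0925,0.95,-0.95,0.1,0.35],[0,0,0.0925,0.95,-0.95,0.1,0.35],[0,0,0.0925,0.95,-0.95,0.1,0.35],[0,0,0.0925,0.95,-0.95,0.1,0.35],[0,0,0.0925,0.95,-0.95,0.1,0.35]]'
python3 - <<'E'
from h import *
print(todo([.495,.033,.10],-.004),state()["width"])
E
```

```text
time_s: 1.43
position: [0.4264, -0.1043, 0.1911]
eef_rot: [[1.0, -0.005, -0.001], [-0.005, -1.0, -0.0], [-0.001, 0.0, -1.0]]
force: [-0.4, -0.6, 0.1]
width: 0.0298
gripper_force: 0.0
[ 0.000e+00  2.000e-04 -2.000e-04  1.701e-01 -3.441e-01  2.276e-01] 0.02982152342691057
```

```bash
python3 -m inch '[[0,0,0,0.05,-0.1,0.05,0.35],[0,0,0,0.1,-0.2,0.1,0.35],[0,0,0,0.14,-0.3,0.15,0.35],[0,0,0,0.17,-0.344,0.2,0.35],[0,0,0,0.17,-0.344,0.25,0.35],[0,0,0,0.17,-0.344,0.33,0.35],[0,0,0,0.17,-0.344,0.4,0.35],[0,0,0,0.17,-0.344,0.425,0.35],[0,0,0,0.17,-0.344,0.4375,0.35],[0,0,0,0.17,-0.344,0.4375,0.35],[0,0,0,0.17,-0.344,0.4375,0.35]]'
python3 - <<'E'
from h import *
p,d=capture("side");cv2.imwrite("pics/s1.png",cv2.resize(p[130:340,180:420],None,fx=2.8,fy=2.8))
print(todo([.565,.033,.016],-.004))
E
```

```text
time_s: 2.35
position: [0.4964, 0.0318, 0.0179]
eef_rot: [[1.0, -0.007, 0.002], [-0.007, -1.0, -0.001], [0.002, 0.0, -1.0]]
force: [0.4, 0.7, 0.5]
width: 0.03
gripper_force: 0.0
[ 0.0002 -0.0009 -0.0009  0.1707 -0.0039  0.006 ]
```

View pics/s1.png

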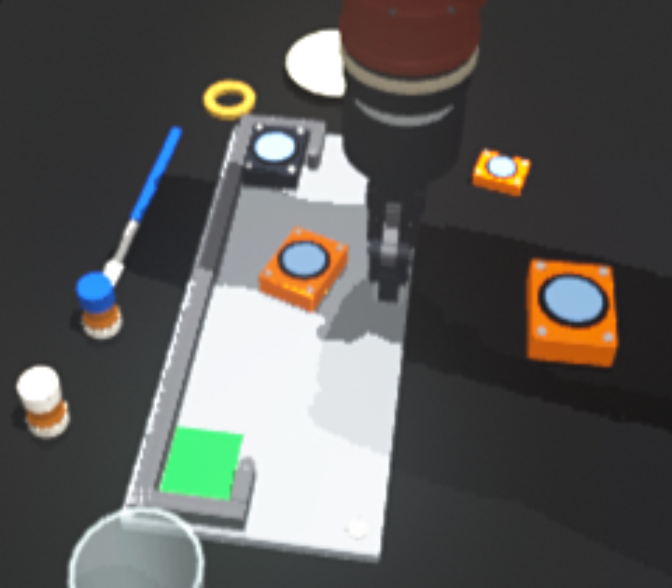

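The fingers stand at crop (390,270), close to the bench side of the orange carrier at (303,265), and everything else is clear. Now I push slowly towards the rail.

```bash
python3 -m inch '[[0,0,0,0.015,0,0,0.35],[0,0,0,0.03,0,0,0.35],[0,0,0,0.04,0,0,0.35],[0,0,0,0.05,0,0,0.35],[0,0,0,0.06,0,0,0.35],[0,0,0,0.07,0,0,0.35],[0,0,0,0.08,0,0,0.35],[0,0,0,0.09,0,0,0.35],[0,0,0,0.1,0,0,0.35],[0,0,0,0.11,0,0,0.35],[0,0,0,0.12,0,0,0.35],[0,0,0,0.13,0,0,0.35],[0,0,0,0.14,0,0,0.35],[0,0,0,0.15,0,0,0.35],[0,0,0,0.157,0,0,0.35],[0,0,0,0.164,0,0,0.35],[0,0,0,0.164,0,0,0.35]]'
python3 - <<'E'
from h import *
for n in("top","side"):
    p,d=capture(n); print(n,blobs(n,p,"orange",.030,(180,180,370,270)))
    cv2.imwrite(f"pics/p1{n}.png",cv2.resize(p[170:280,170:390],None,fx=3.4,fy=3.4))
print(state()["position"],state()["force"])
E
```

```text
time_s: 3.82
position: [0.5614, 0.0324, 0.0163]
eef_rot: [[1.0, -0.006, 0.0], [-0.006, -1.0, -0.0], [0.0, 0.0, -1.0]]
force: [0.4, -0.3, 0.9]
width: 0.0299
gripper_force: 0.0
top []
side [(array([267., 228.]), array([592. ,  49.7]), array([45.7, 67.8]), 0.2), (array([359., 191.]), array([420.1, -77.4]), array([42.8, 40.8]), 77.0)]
[0.56096041 0.03242342 0.0162737 ] [ 0.25627452  0.87491384 -0.22562545]
```

```bash
python3 -m inch '[[0,0,0,0.005,0,0,0.35],[0,0,0,0.01,0,0,0.35],[0,0,0,0.013,0,0,0.35],[0,0,0,0.016,0,0,0.35],[0,0,0,0.016,0,0,0.35]]'; python3 -m inch '[[0,0,0,0.003,0,0,0.35],[0,0,0,0.005,0,0,0.35],[0,0,0,0.005,0,0,0.35]]'
```

```text
time_s: 4.33
position: [0.5674, 0.0324, 0.0163]
eef_rot: [[1.0, -0.006, -0.0], [-0.006, -1.0, -0.0], [-0.0, 0.0, -1.0]]
force: [0.2, -0.3, 0.1]
width: 0.0301
gripper_force: 0.0
time_s: 4.58
position: [0.5676, 0.0324, 0.0161]
eef_rot: [[1.0, -0.006, -0.004], [-0.006, -1.0, -0.0], [-0.004, 0.0, -1.0]]
force: [-9.6, -1.1, 8.3]
width: 0.0301
gripper_force: 5.3
```

Rail contact: 9.6 N at x 0.5676, as predicted. I'll squeeze slightly more, back off, lift, and look.

```bash
python3 -m inch '[[0,0,0,0.003,0,0,0.35],[0,0,0,0.003,0,0,0.35],[0,0,0,-0.04,0,0,0.35],[0,0,0,-0.1,0,0,0.35],[0,0,0,-0.15,0.1,-0.1,0.2],[0,0,0,-0.15,0.2,-0.15,0],[0,0,0,-0.15,0.3,-0.2,0],[0,0,0,-0.15,0.35,-0.2,0],[0,0,0,-0.15,0.35,-0.2,0]]'
python3 - <<'E'
from h import *
for n in("top","side"):
    p,d=capture(n); print(n,blobs(n,p,"orange",.030,(180,180,340,270)))
    cv2.imwrite(f"pics/p1{n}.png",cv2.resize(p[170:280,170:390],None,fx=3.4,fy=3.4))
print(state()["position"],state()["force"])
E
```

```text
time_s: 5.33
position: [0.5102, -0.1141, 0.0999]
eef_rot: [[1.0, -0.011, 0.006], [-0.011, -1.0, -0.005], [0.006, 0.005, -1.0]]
force: [0.9, -0.2, 0.6]
width: -0.0001
gripper_force: 0.0
top [(array([282., 205.]), array([600.,  42.]), array([55.1, 44. ]), 89.4)]
side [(array([266., 227.]), array([597.6,  49.1]), array([66.1, 45.1]), 89.6)]
[ 0.50885804 -0.10896401  0.09702533] [-0.92405279  0.31717143 -0.24645941]
```

View pics/p1top.png

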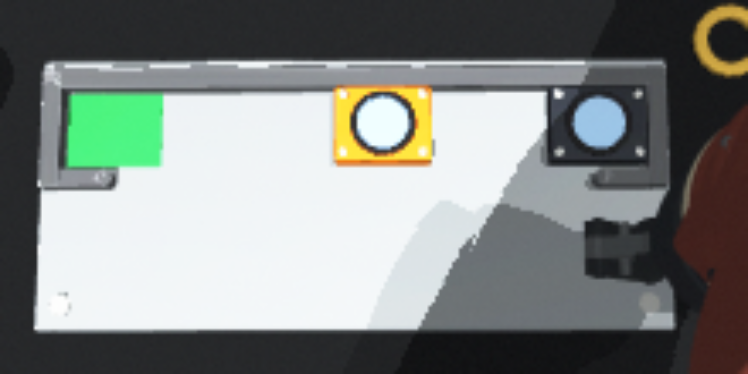

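The carrier lies flush on the rail at (383,125) in the crop. It's centred at (0.600, 0.042) and square, and the spare is undisturbed. Next the shut fingers go between it and the spare, with the TCP at about (0.597, -0.020).

```bash
python3 - <<'E'
from h import *
print(todo([.597,-.020,.06],-.004),todo([.597,-.020,.016],-.004))
E
```

```text
[ 2.000e-04 -5.000e-04 -1.500e-03  2.183e-01 -2.244e-01  9.270e-02] [ 2.000e-04 -5.000e-04 -1.500e-03  2.181e-01 -2.245e-01  2.027e-01]
```

```bash
python3 -m inch '[[0,0,0,0.06,-0.06,0,0],[0,0,0,0.12,-0.12,0,0],[0,0,0,0.18,-0.18,0,0],[0,0,0,0.218,-0.224,0.03,0],[0,0,0,0.218,-0.224,0.09,0],[0,0,0,0.218,-0.224,0.09,0],[0,0,0,0.218,-0.224,0.09,0]]'
python3 - <<'E'
from h import *
print(todo([.597,-.020,.016],-.004),todo([.597,-.0005,.016],-.004))
E
```

```text
time_s: 6.02
position: [0.5943, -0.0166, 0.0584]
eef_rot: [[1.0, -0.004, -0.004], [-0.004, -1.0, 0.001], [-0.004, -0.001, -1.0]]
force: [-0.8, 0.3, 0.4]
width: 0.0002
gripper_force: 0.0
[-0.0003  0.0014 -0.      0.0072  0.0086  0.1059] [-0.0003  0.0014 -0.      0.007  -0.0401  0.106 ]
```

```bash
python3 -m inch '[[0,0,0,0.004,0.008,0,0],[0,0,0,0.004,0.008,0.03,0],[0,0,0,0.004,0.008,0.06,0],[0,0,0,0.004,0.008,0.09,0],[0,0,0,0.004,0.008,0.104,0],[0,0,0,0.004,0.008,0.104,0],[0,0,0,0.004,0.008,0.104,0]]'
```

```text
time_s: 6.6
position: [0.5972, -0.0214, 0.018]
eef_rot: [[1.0, -0.006, -0.001], [-0.006, -1.0, 0.0], [-0.001, -0.0, -1.0]]
force: [0.1, 0.1, 0.7]
width: 0.0001
gripper_force: 0.0
```

```bash
python3 -m inch '[[0,0,0,0,-0.015,0,0],[0,0,0,0,-0.03,0,0],[0,0,0,0,-0.04,0,0],[0,0,0,0,-0.05,0,0],[0,0,0,0,-0.06,0,0],[0,0,0,0,-0.075,0,0],[0,0,0,0,-0.09,0,0],[0,0,0,0,-0.105,0,0],[0,0,0,0,-0.12,0,0],[0,0,0,0,-0.135,0,0],[0,0,0,0,-0.15,0,0],[0,0,0,0,-0.165,0,0],[0,0,0,0,-0.18,0,0],[0,0,0,0,-0.195,0,0],[0,0,0,0,-0.21,0,0],[0,0,0,0,-0.225,0,0],[0,0,0,0,-0.24,0,0],[0,0,0,0,-0.25,0,0],[0,0,0,0,-0.25,0,0]]'
python3 - <<'E'
from h import *
for n in("top","side"):
    p,d=capture(n); print(n,blobs(n,p,"orange",.030,(180,180,340,320)))
    cv2.imwrite(f"pics/p2{n}.png",cv2.resize(p[150:350,170:390],None,fx=2.9,fy=2.9))
print(state()["position"],state()["force"])
E
```

```text
time_s: 8.18
position: [0.5984, 0.0797, 0.0188]
eef_rot: [[1.0, -0.005, 0.0], [-0.005, -1.0, 0.0], [0.0, -0.0, -1.0]]
force: [0.2, -0.9, 2.7]
width: 0.0003
gripper_force: 1.0
top []
side [(array([260., 258.]), array([597.9, 127.5]), array([65.7, 46.4]), 89.2)]
[0.59804456 0.07933813 0.01826393] [ 1.61320297 -0.36380573  0.4112711 ]
```

View pics/p2side.png

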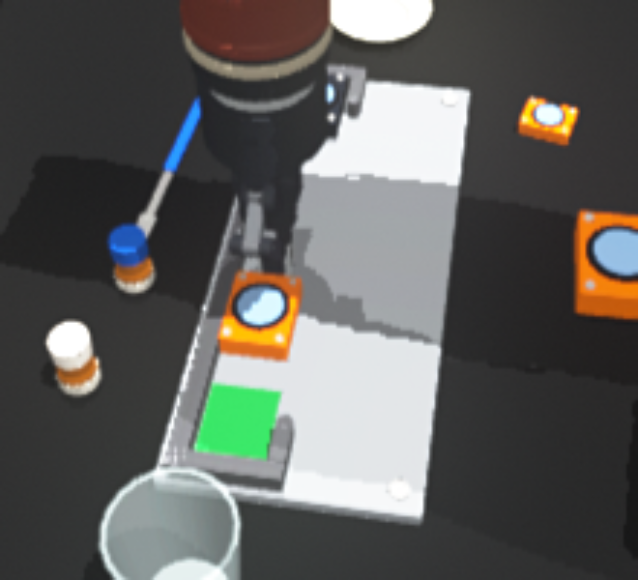

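It's sliding flush along the rail: the carrier is at crop (260,310), square, and lined up with the green pocket. About 80 mm remains.

```bash
python3 -m inch '[[0,0,0,0,-0.01,0,0],[0,0,0,0,-0.02,0,0],[0,0,0,0,-0.035,0,0],[0,0,0,0,-0.05,0,0],[0,0,0,0,-0.065,0,0],[0,0,0,0,-0.08,0,0],[0,0,0,0,-0.095,0,0],[0,0,0,0,-0.11,0,0],[0,0,0,0,-0.125,0,0],[0,0,0,0,-0.14,0,0],[0,0,0,0,-0.15,0,0],[0,0,0,0,-0.16,0,0],[0,0,0,0,-0.17,0,0],[0,0,0,0,-0.18,0,0],[0,0,0,0,-0.187,0,0],[0,0,0,0,-0.187,0,0]]'; python3 -m inch '[[0,0,0,0,-0.004,0,0],[0,0,0,0,-0.007,0,0],[0,0,0,0,-0.007,0,0]]'
```

```text
time_s: 9.62
position: [0.599, 0.1412, 0.0187]
eef_rot: [[1.0, 0.015, -0.0], [0.015, -1.0, 0.01], [-0.0, -0.01, -1.0]]
force: [-0.1, -0.3, 0.2]
width: -0.0003
gripper_force: 0.0
time_s: 9.87
position: [0.599, 0.1426, 0.0187]
eef_rot: [[1.0, 0.017, -0.0], [0.017, -1.0, 0.011], [-0.0, -0.011, -1.0]]
force: [-0.5, -0.7, -0.1]
width: -0.0002
gripper_force: 0.1
```

The arm stopped short with no force on it, so a joint limit may be the cause. Checking.

```bash
python3 - <<'E'
from h import *
s=state();print(np.round(s["joint_positions"],3),np.round(s["qvel"],3),np.round(s["effort"],1),s["position"],s["force"],s["torque"])
for n in("top","side"):
    p,d=capture(n); print(n,blobs(n,p,"orange",.030,(180,180,340,320)))
    cv2.imwrite(f"pics/p3{n}.png",cv2.resize(p[150:350,170:390],None,fx=2.9,fy=2.9))
E
```

```text
[ 0.016  0.221 -0.164  1.186  0.011  3.141] [-0.    -0.002  0.001  0.    -0.002 -0.002] [  0.2 -59.4  48.2   0.    0.1  -0. ] [0.59897055 0.14263066 0.01867769] [-0.53084302 -0.66945349 -0.06142259] [-0.06059357 -0.04988713  0.01157625]
top []
side [(array([253., 286.]), array([598.6, 190. ]), array([46.1, 65.7]), 1.0)]
```

View pics/p3side.png

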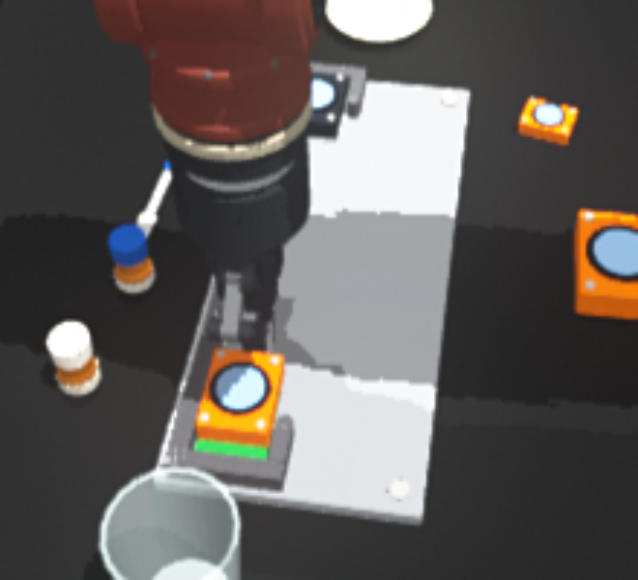

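Joint 6 is at its +3.14 stop. The carrier at crop (240,395) is half inside the pocket with about 17 mm to go. I'll back off, lift, and turn the tool by -90° to free the wrist.

```bash
python3 -m inch '[[0,0,0,0,0.02,0,0],[0,0,0,0,0.04,0,0],[0,0,0,0,0.05,-0.05,0],[0,0,0,0,0.05,-0.12,0],[0,0,-0.03,0,0.05,-0.12,0],[0,0,-0.06,0,0.05,-0.12,0],[0,0,-0.1,0,0.05,-0.12,0],[0,0,-0.14,0,0.05,-0.12,0],[0,0,-0.18,0,0.05,-0.12,0],[0,0,-0.22,0,0.05,-0.12,0],[0,0,-0.26,0,0.05,-0.12,0],[0,0,-0.3,0,0.05,-0.12,0],[0,0,-0.34,0,0.05,-0.12,0],[0,0,-0.38,0,0.05,-0.12,0],[0,0,-0.42,0,0.05,-0.12,0],[0,0,-0.46,0,0.05,-0.12,0],[0,0,-0.5,0,0.05,-0.12,0],[0,0,-0.5,0,0.05,-0.12,0],[0,0,-0.5,0,0.05,-0.12,0]]'
python3 - <<'E'
from h import *
print(np.round(state()["joint_positions"],3))
for n in("top","side"):
    p,d=capture(n); print(n,blobs(n,p,"orange",.030,(180,180,340,320)))
print(todo([.597,.130,.06],np.pi/2-.004),todo([.597,.130,.017],np.pi/2-.004))
E
```

```text
time_s: 11.55
position: [0.5993, 0.1214, 0.0664]
eef_rot: [[-0.013, 1.0, -0.0], [1.0, 0.013, 0.011], [0.011, -0.0, -1.0]]
force: [-0.8, 0.8, -0.1]
width: -0.0
gripper_force: 0.0
[-0.019  0.173 -0.129  1.27   0.011  1.538]
top []
side [(array([253., 286.]), array([598.5, 190.7]), array([45.9, 63.8]), 0.3)]
[-0.0001 -0.0034  0.0054  0.0207 -0.0056  0.0164] [-1.000e-04 -3.400e-03  5.400e-03  1.960e-02 -5.500e-03  1.239e-01]
```

```bash
python3 -m inch '[[0,-0.0034,0.0054,0.02,-0.005,0,0],[0,-0.0034,0.0054,0.02,-0.005,0.03,0],[0,-0.0034,0.0054,0.02,-0.005,0.06,0],[0,-0.0034,0.0054,0.02,-0.005,0.09,0],[0,-0.0034,0.0054,0.02,-0.005,0.115,0],[0,-0.0034,0.0054,0.02,-0.005,0.122,0],[0,-0.0034,0.0054,0.02,-0.005,0.122,0]]'; python3 -m inch '[[0,0,0,0.01,0,0,0],[0,0,0,0.02,0,0,0],[0,0,0,0.03,0,0,0],[0,0,0,0.04,0,0,0],[0,0,0,0.05,0,0,0],[0,0,0,0.058,0,0,0],[0,0,0,0.064,0,0,0],[0,0,0,0.07,0,0,0],[0,0,0,0.07,0,0,0]]'
```

```text
time_s: 12.23
position: [0.596, 0.1304, 0.0158]
eef_rot: [[0.0, 1.0, -0.003], [1.0, -0.0, 0.0], [0.0, -0.003, -1.0]]
force: [0.2, 1.3, -0.1]
width: 0.0
gripper_force: 0.0
time_s: 12.98
position: [0.5971, 0.1591, 0.0178]
eef_rot: [[-0.001, 1.0, -0.0], [1.0, 0.001, 0.0], [0.0, -0.0, -1.0]]
force: [-0.4, -0.1, -0.1]
width: 0.0002
gripper_force: 0.0
```

```bash
python3 -m inch '[[0,0,0,0.003,0,0,0],[0,0,0,0.005,0,0,0],[0,0,0,0.005,0,0,0]]'; python3 -m inch '[[0,0,0,0.003,0,0,0],[0,0,0,0.005,0,0,0],[0,0,0,0.005,0,0,0]]'
```

```text
time_s: 13.23
position: [0.5971, 0.1606, 0.0177]
eef_rot: [[-0.0, 1.0, -0.0], [1.0, 0.0, 0.0], [0.0, -0.0, -1.0]]
force: [-0.2, -0.7, 0.0]
width: 0.0
gripper_force: 0.2
time_s: 13.48
position: [0.597, 0.1607, 0.0177]
eef_rot: [[0.001, 1.0, -0.001], [1.0, -0.001, -0.004], [-0.004, -0.001, -1.0]]
force: [-2.0, -9.2, 2.1]
width: -0.0001
gripper_force: 4.9
```

The end stop is met at 9 N. Squeeze a little, back off, lift clear and look from the top.

```bash
python3 -m inch '[[0,0,0,0.003,0,0,0],[0,0,0,0.003,0,0,0],[0,0,0,-0.03,0,0,0],[0,0,0,-0.06,0,0,0],[0,0,0,-0.1,0,-0.08,0],[0,0,0,-0.2,-0.1,-0.16,0],[0,0,0,-0.3,-0.2,-0.2,0],[0,0,0,-0.4,-0.25,-0.2,0],[0,0,0,-0.5,-0.25,-0.2,0],[0,0,0,-0.5,-0.25,-0.2,0],[0,0,0,-0.5,-0.25,-0.2,0]]'
python3 - <<'E'
from h import *
for n in("top","side"):
    p,d=capture(n); print(n,blobs(n,p,"orange",.030,(180,180,340,320)))
    cv2.imwrite(f"pics/p4{n}.png",cv2.resize(p[170:280,170:390] if n=="top" else p[250:330,200:310],None,fx=3.4 if n=="top" else 6,fy=3.4 if n=="top" else 6))
s=state();print(s["position"],s["force"])
E
```

```text
time_s: 14.4
position: [0.4963, -0.0427, 0.0988]
eef_rot: [[0.005, 1.0, 0.002], [1.0, -0.005, -0.002], [-0.002, 0.002, -1.0]]
force: [0.5, 0.6, -0.7]
width: 0.0002
gripper_force: 0.0
top [(array([202., 207.]), array([599.7, 199.3]), array([58.4, 44.1]), 89.4)]
side [(array([251., 292.]), array([598.1, 202. ]), array([55.7, 46.2]), 89.6)]
[ 0.4971566  -0.03900152  0.09811496] [ 0.68993503 -0.11595399 -0.46608291]
```

View pics/p4top.png

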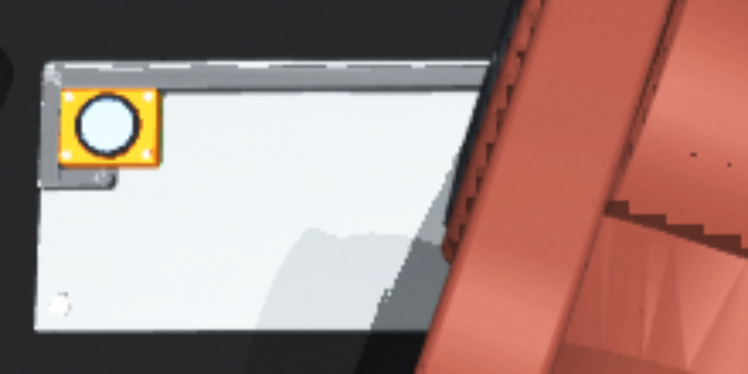

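View pics/p4side.png

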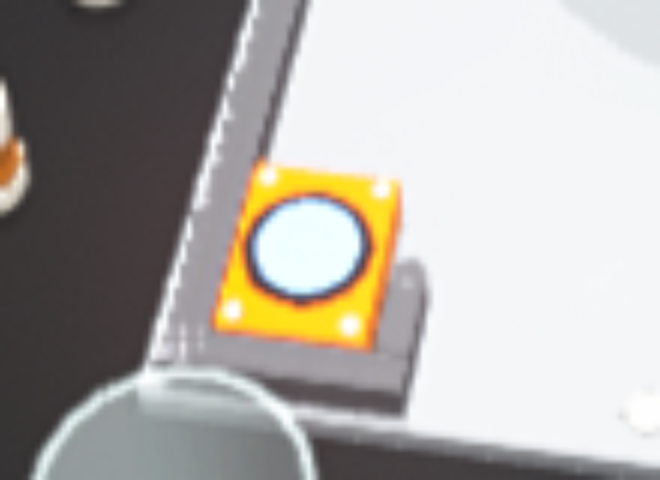

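The carrier sits flush in the pocket, at top crop (110,128) and side crop (305,255). Measured x is 599.7 mm, against 600.0 mm when flush on the rail, and it's square with contact at the stop. The robot is clear, so I'm handing in.

```bash
python3 -c "
from rig import *
print(close_job())"
```

```text
the job is handed in; nothing more can be done
None
```

The orange carrier was pushed flat against the rail in the open stretch, slid into the green pocket until it met the end stop, and released; the job is handed in, but no verdict was returned.

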